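# Hold the nut box gate open and push the tray home

## Task

Press the long steel paddle of the nut box down with one fingertip so that its sprung gate lifts clear, and while you keep it held down push the three-well wooden tray, by the upright tab at the end of its tail, along the chute and under the gate until the tray is fully home against the end wall. Then let the paddle up so that the gate drops shut behind the tray. Push only: do not pick up the tray, and leave the bowl, the tea glasses and the shell bin as they stand.

Things in the scene. Friction and masses are not known exactly. Their poses are not given: they have to be found in the camera images.
- runner: Nut box: fixed dark wood chute, open on top, with a bay at its far end. Origin on the table under the shut gate's blade, midway between the side walls; x = push direction, y = left looking that way, z up. Floor top z = 8 mm, from x = -255. Side walls 8 mm thick, inner faces y = +-40 mm, tops z = 30 mm (bay, beyond x = 6: 50 mm). All box coordinates below are in this frame.
- bay_end (a point): Middle of the bay's end wall, inner face, at floor level: box frame (108, 0, 8) mm. Wall top z = 50 mm. The tray is home when its body touches this wall: its origin is then at box x = 63 mm, body from 18 to 108, tab at -99 mm.
- tray: Loose pale wood tray, 0.25 kg, lying in the chute, body before the gate. Origin: underside centre of the body; x = push direction. Body 90 (x) by 75 by 22 mm high, two full-height cross walls make three wells. A tail 12 mm wide, 8 high, runs back at y = -20 mm to an upright tab: 6 mm thick (x -165 to -159), y -37 to -3 mm, top 62 mm above the underside. It slides on the chute floor.
- tab (a point): Point in the middle of the tab's width and thickness, 10 mm below its top edge: tray frame (-162, -20, 52) mm. The tab travels in the right half of the chute, beside the paddle and always within the level paddle's length.
- gate (a joint): Gate angle, rad: 0 = shut, grows as the paddle is pressed, to 0.75; a spring shuts it when let go. Paddle and blade are one rigid piece. The tray passes under the blade above 0.28; at 0.42 the paddle is level, top at box z = 44 mm. Holding 0.42 takes about 1 N pressed 180 mm from the hinge, 5 N at 50 mm. Let go early, the blade drops into a well and catches on its wall.
- hinge (a point): Point on the gate's hinge axis (parallel to box y): box frame (-60, 0, 20) mm. Pressing the paddle anywhere upstream (smaller x) of here opens the gate.
- blade_tip (a point): Middle of the gate blade's lower edge, moves with the gate. Steel blade 6 mm thick, box y 6 to 38 mm (left half); shut, it hangs at x = 0 down to z = 15 mm and bars the tray. At 0.42 it is 10 mm above the tray's rim. Opening, it swings up to 10 mm back towards the tray, so it needs that room there.
- paddle_end (a point): Middle of the outer edge of the paddle's top; moves with the gate. The paddle is a steel strip 4 mm thick, 231 mm long, over the left half of the chute, box y 8 to 53 mm. Level (gate 0.42): x -306 to -75, top z = 44 mm. Shut, it slopes up away from the gate, from about x = -64, z = 48 to x = -275, z = 142 mm.
- bowl: Bystander: white ceramic bowl, 116 mm across, 45 mm high, loose. Origin under its centre.
- glass0: Bystander: tea glass, 58 mm across, 85 mm high, loose. Origin under its centre.
- glass1: Bystander: tea glass like the other. Origin under its centre.
- shell_bin: Bystander: open stainless steel shell bin with a tilt-out front, 120 by 130 by 150 mm high, loose. Origin under its centre.
Mind the look-alikes: they are no part of the job. Several things have the shape of the tray; the one meant has the colours described above.

How it is judged:
By the outcome, as a careful person would: the job done as asked, in the order asked, and still so for the second after the job is handed in, with the robot touching nothing.
It also fails if it takes over 45 s, if anything falls off the work surface, if the arm or the gripper's body presses on something with over 40 N, if the wrist force passes 120 N, or if a joint passes its speed limit or range.

## Robot

A 6-joint arm with a two-finger parallel gripper is mounted at the origin on the work surface. World frame = base frame: x ahead of the robot, y to its left, z up, the work surface at z = 0. Lengths are in m, angles in rad, forces in N, time in s.
With the tool pointing down it reaches from about 0.35 to 0.85 m from the base axis. Payload 8.1 kg.
Tool frame: the origin (TCP) lies on the mounting face of the last link; the fingertips stand 186 mm ahead of it and the grasp point (between the pads) lies 167 mm ahead of it; z points along the fingers, y is the direction in which the jaws open and shut (so a half turn about z gives the same grasp; the last joint's range is limited). The gripper opens to 93 mm and grips with 3 to 60 N. Pads are 15 mm wide; open, the fingers measure 128 mm over their backs; the gripper's body (75 mm by 188 mm) begins 65 mm behind the grasp point.
Start: joints at [-1.427, 0.13, 1.488, -0, 1.523, -0.085], TCP at [0.136, -0.584, 0.405] pointing down, gripper open.
Joint ranges: [-2.96, 2.96], [-0.89, 2.26], [0.02, 2.5], [-1.34, 4.48], [0, 2.73], [-2.66, 2.66]. Speed limits (rad/s): [2.39, 2.39, 2.79, 3.14, 3.14, 3.14].

## Interface

Orientations are given as a unit quaternion [x, y, z, w].
In Python, from cell import manip gives the robot as it stands.
- The arm moves only by the tool send_rows, never from a script. Its arguments are lists of equal length, an entry for each row: "dp": the shift along the tool's x, y, z in cm, a list of three; "rot": the turn, a rotation vector about the tool's x, y, z in degrees, a list of three; "jaw": the opening, from -1 (shut) to 1 (fully open). A call has 1 to 12 rows; each row is the pose to reach, as a shift and turn from the pose measured when the call began, along the tool's axes at that moment; what a row does not reach only later rows make up. A row lasts 1/12 s, in which the tool goes at most 41.7 mm and 7.16 degrees, less where a joint would pass 70% of its speed; a pose out of reach is approached as far as the arm can. A call with a gripper value outside its range is refused whole. The fingers move at their own pace and stop on an object; "grip_force" is the grip in N (left out, the last holds). Time passes only in rows, so rows that repeat a pose let the fingers close. It gives the time, the measured TCP pose, the force and the opening at its end, in the units of the state.
- manip.read_state(): the state, without advancing time (a new reading comes with each control period).
- manip.camera(name): name is "scene" or "top" or "wrist"; returns a dict with "color" (480x640x3 uint8, blue, green, red), "mtx" (3x3 intrinsics, pixels), "R" (3x3) and "t" (3): a world point X has camera coordinates R X + t. Camera axes: x right, y down, z forward; pixel columns grow to the right and rows downward; lengths in m; the calibration is good to about 2 mm. A picture is of the moment at which its call begins. There is no depth.
- manip.close_job(): hands the job in, once; it reports no verdict.
The state is a dict: "clock": time; "joint_positions": joint angles; "qd": joint speeds; "joint_torque": joint torques, N m; "tcp_pos": TCP position; "ee_rot": TCP orientation; "ft_force": force on the tool from outside, world axes, zero at the start; "ft_torque": the same for the moment, N m; "opening": finger opening in m.
Only numpy, scipy, OpenCV 4.12 (cv2) and the standard library are available. Lean on these libraries where they do the work, as an engineer would, in place of code of your own. Each camera call takes 0.05 s, during which the arm holds its last target.

## Working session

There is one attempt and no reset: what is moved stays moved. The work goes in short steps, Python scripts to look and compute and a tool call to move; the robot and the scene stay as the last step left them, time stands still between calls to the robot, and variables do not carry over. Pictures are saved under pics/ and viewed, and the job is handed in when it is done.

Besides the shell and the picture viewer there is one more tool, called after ">>>" by a JSON object that holds its "name" and its "arguments". send_rows: Moves the arm, as the interface text tells. Its arguments: {"type":"object","properties":{"dp":{"type":"array"},"rot":{"type":"array"},"jaw":{"type":"array"},"grip_force":{"type":"number"}},"required":["dp","rot","jaw"]}

```bash
ls; mkdir -p pics
python3 - <<'E'
from cell import manip
import cv2
for n in ["scene","top","wrist"]:
    c=manip.camera(n); cv2.imwrite(f"pics/{n}0.png",c["color"]); print(n,c["mtx"].tolist(),c["R"].tolist(),c["t"].tolist())
s=manip.read_state()
for k in ("clock","tcp_pos","ee_rot","ft_force","opening"): print(k,s[k])
E
```

```text
pics
scene [[581.6526519539703, 0.0, 326.60079669682136], [0.0, 581.6526519539703, 241.55822848794756], [0.0, 0.0, 1.0]] [[0.8595458893552614, 0.5107334424620664, -0.01822676173433767], [0.3300185789623108, -0.5819344641381948, -0.7432630873303812], [-0.39021609607007524, 0.6328535614176789, -0.6687509014340021]] [-0.4374970564861594, -0.08728864248443266, 1.7440397164746968]
top [[549.1581217372485, 0.0, 308.76460256399076], [0.0, 549.1581217372485, 240.12370639123003], [0.0, 0.0, 1.0]] [[0.021976134377147707, -0.9997421931702432, -0.005709353114825638], [-0.9931269334625056, -0.021173339201266884, -0.11511117990198914], [0.11496061738350905, 0.008199811108819531, -0.9933362067037436]] [-0.021423144133450308, 0.5352652799378111, 1.2059421737592955]
wrist [[372.48362670068417, 0.0, 321.1510998515539], [0.0, 372.48362670068417, 239.95565527792513], [0.0, 0.0, 1.0]] [[0.22665273221257212, -0.9739750672825065, -0.0010522797228989316], [-0.9394319751464643, -0.21889917227759817, 0.2637246982150087], [-0.2570916238483685, -0.05878537818387815, -0.9645974166764024]] [-0.5999468489719658, -0.0313097445140854, 0.3891730324553219]
clock 0.15
tcp_pos [ 0.13606843 -0.5842027   0.40395195]
ee_rot [ 9.93463911e-01  1.14144612e-01 -2.63167878e-05 -6.81389798e-04]
ft_force [ 0.66530293 -0.47372344  0.28158488]
opening 0.09260314782703107
```

View pics/scene0.png

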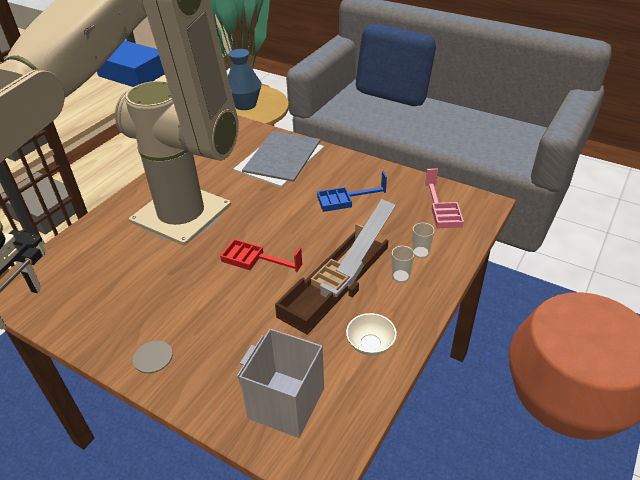

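View pics/top0.png

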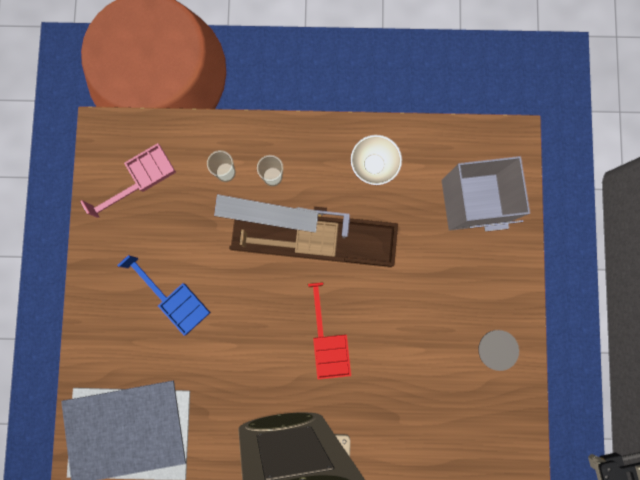

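View pics/wrist0.png

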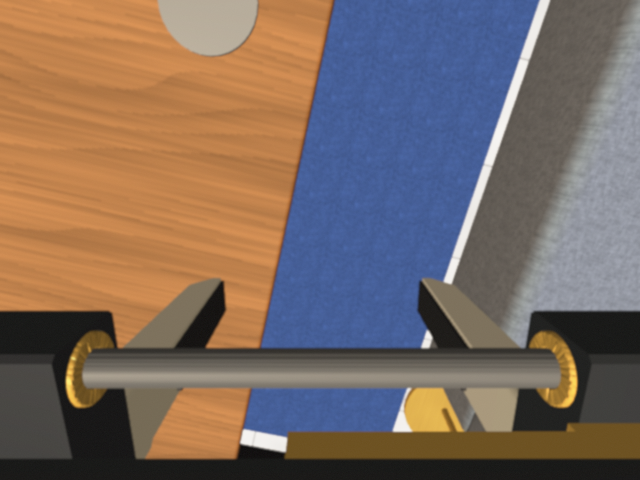

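The pale wood tray sits in the dark chute at about (317,238) in the top view. The look-alikes are red (331,355), blue (184,308) and pink (150,167). Only the one in the chute matches the description, and I'll confirm that with a crop.

Run:
```python
import cv2
a=cv2.imread("pics/top0.png")[180:280,205:410]; cv2.imwrite("pics/c1.png",cv2.resize(a,None,fx=3.9,fy=3.9,interpolation=cv2.INTER_CUBIC))
a=cv2.imread("pics/scene0.png")[190:340,265:405]; cv2.imwrite("pics/c2.png",cv2.resize(a,None,fx=4,fy=4,interpolation=cv2.INTER_CUBIC))
```

```text
(no output)
```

View pics/c1.png

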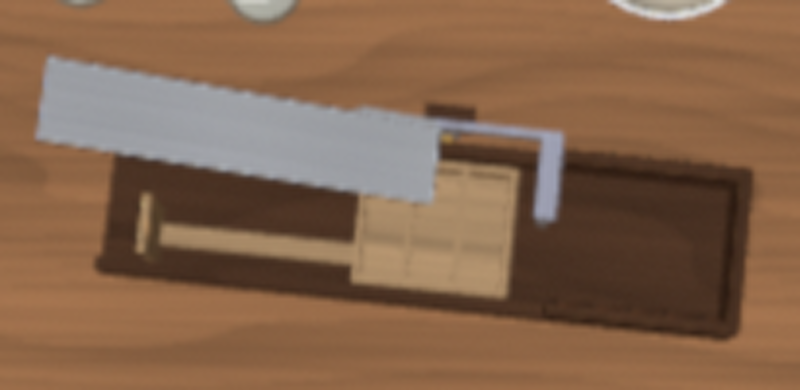

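View pics/c2.png

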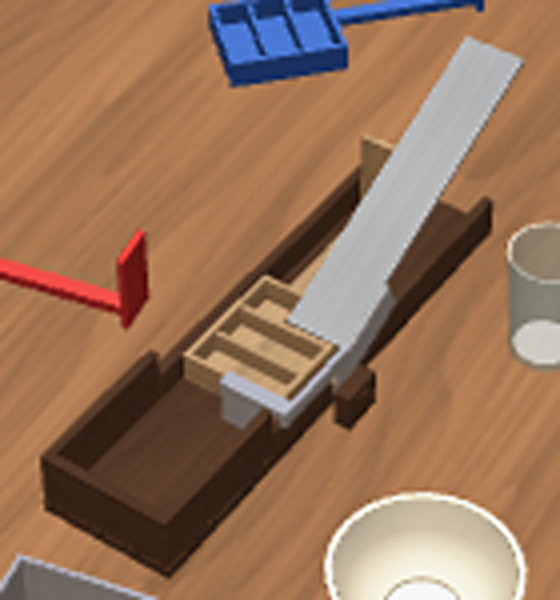

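The crops confirm it: pale tray in the dark chute, steel paddle above it. Next I'll fit the box pose from the corners by casting rays.

```bash
cat > h.py <<'E'
import numpy as np
from cell import manip
CAM={}
def ray(c,u,v,z):
    K,R,t=[np.array(c[k]) for k in("mtx","R","t")]
    d=R.T@np.linalg.solve(K,[u,v,1]); o=-R.T@t
    return o+d*(z-o[2])/d[2]
def proj(c,X):
    K,R,t=[np.array(c[k]) for k in("mtx","R","t")]
    p=K@(R@np.asarray(X)+t); return p[:2]/p[2]
E
python3 - <<'E'
from h import *
c=manip.camera("top"); s=manip.camera("scene")
T=lambda x,y,z:ray(c,205+(x+.5)/3.9-.5,180+(y+.5)/3.9-.5,z)
S=lambda x,y,z:ray(s,265+(x+.5)/4-.5,190+(y+.5)/4-.5,z)
m=[((-.255,-.048),T(98,268,.03)),((.116,-.048),T(728,338,.05)),((.116,.048),T(750,170,.05)),((-.275,.053),T(48,57,.142)),((-.275,.008),T(38,138,.142)),
((.116,.048),S(168,520,.05)),((.116,-.048),S(43,460,.05)),((-.275,.008),S(468,38,.142)),((-.275,.053),S(522,62,.142))]
A=np.array([a for a,_ in m]);B=np.array([b[:2] for _,b in m])
a0=A.mean(0);b0=B.mean(0)
H=(A-a0).T@(B-b0);U,_,V=np.linalg.svd(H);R=V.T@np.diag([1,np.linalg.det(V.T@U.T)])@U.T
o=b0-R@a0
print("origin",o,"yaw",np.degrees(np.arctan2(R[1,0],R[0,0])))
print(((B-o)@R-A)*1000)
for n,p in dict(fr=T(507,298,.03),fl=T(518,168,.03),br=T(351,283,.03),tabtl=T(140,193,.07),tabbl=T(135,256,.07),tabbr=T(150,258,.07),stab=S(362,137,.07),stabr=S(392,152,.07),sfr=S(185,357,.03),sfl=S(292,397,.03),glass=ray(c,270,158,.085),).items(): print(n,(R.T@(p[:2]-o))*1000)
print(R)
E
```

```text
origin [ 0.5385953  -0.08649185] yaw -94.95890866409036
[[ 4.018913    0.80915737]
 [-4.72022519 -1.92680119]
 [-1.00088482 -1.09134495]
 [ 1.52982005 -0.74716491]
 [ 1.81718339  0.51105036]
 [-5.02607836 -1.60919843]
 [ 0.44852745  4.45901697]
 [ 0.52279487  1.01009573]
 [ 2.40994962 -1.41481094]]
fr [-14.49181357 -39.02232225]
fl [-15.93661511  36.89320149]
br [-104.77075773  -40.08655121]
tabtl [-226.40230293   -6.06623221]
tabbl [-224.82878088  -41.63044618]
tabbr [-216.35146165  -41.84242123]
stab [-221.50878018  -38.90439093]
stabr [-219.9023619   -13.56863564]
sfr [-16.32621351 -37.44217823]
sfl [-26.47653576  38.73494558]
glass [-179.22495418  155.17512747]
[[-0.08644127  0.99625695]
 [-0.99625695 -0.08644127]]
```

Box pose is fitted to about 3 mm: origin (0.539, -0.086), yaw -95°. The tray front is at about box x -15 and the rear of the tab at about -225. I'll use one finger on the paddle and the other behind the tab, with the jaws along box y and about 40 mm open. First I'll swing over.

>>> {"name": "send_rows", "arguments": {"dp": [[3.6, -2, 0], [7.2, -4, 0], [10.8, -6.1, 0], [14.3, -8.1, 0], [17.9, -10.1, 0], [21.5, -12.1, 0], [25.1, -14.2, 0], [28.7, -16.2, 0], [32.3, -18.2, 0], [35.8, -20.2, 0], [39.4, -22.3, 0], [43, -24.3, 0]], "rot": [[0, 0, -3], [0, 0, -6], [0, 0, -10], [0, 0, -13], [0, 0, -17], [0, 0, -20], [0, 0, -23], [0, 0, -27], [0, 0, -30], [0, 0, -33], [0, 0, -37], [0, 0, -40]], "jaw": [-0.14, -0.14, -0.14, -0.14, -0.14, -0.14, -0.14, -0.14, -0.14, -0.14, -0.14, -0.14], "grip_force": 30}}

```text
clock: 1.25
tcp_pos: [0.5009, -0.2482, 0.4046]
ee_rot: [0.894, 0.449, 0.0, -0.0]
ft_force: [-0.7, -0.9, 0.9]
opening: 0.0402
```

```bash
cat >> h.py <<'E'
from scipy.spatial.transform import Rotation as Ro
O=np.array([.5386,-.0865]);Yaw=np.radians(-94.96);RB=np.array([[np.cos(Yaw),-np.sin(Yaw)],[np.sin(Yaw),np.cos(Yaw)]])
def st():
    s=manip.read_state(); r=Ro.from_quat(s["ee_rot"]); p=np.array(s["tcp_pos"])
    tip=p+r.apply([0,0,.186]); b=RB.T@(tip[:2]-O)
    print("clk",round(s["clock"],2),"tcp",p.round(4),"tip box mm",(b*1000).round(1),"tipz",(tip[2]*1000).round(1),"F",np.round(s["ft_force"],1),"Fbox",(RB.T@np.array(s["ft_force"])[:2]).round(1),"open",round(s["opening"]*1000,1))
    return s,r,p
def goto(bx,by,tz):
    s,r,p=st()
    Rt=np.eye(3); yb=np.r_[RB[:,1],0]; z=np.array([0,0,-1.]); x=np.cross(yb,z)
    Rt=Ro.from_matrix(np.c_[x,yb,z])
    tip=np.r_[O+RB@np.array([bx,by])/1000,tz/1000]
    tcp=tip-Rt.apply([0,0,.186])
    print("dp cm",(r.inv().apply(tcp-p)*100).round(2),"rot deg",np.degrees((r.inv()*Rt).as_rotvec()).round(2))
E
python3 -c "
from h import *
goto(-248,5,170)"
```

```text
clk 1.25 tcp [ 0.5009 -0.2482  0.4046] tip box mm [164.3 -23.5] tipz 218.6 F [-0.7 -0.9  0.9] Fbox [ 0.9 -0.6] open 40.2
dp cm [ 36.58 -19.25   4.89] rot deg [-1.000e-02 -4.000e-02 -3.172e+01]
```

>>> {"name": "send_rows", "arguments": {"dp": [[3.0, -1.6, 0], [6.1, -3.2, 0], [9.2, -4.8, 0], [12.2, -6.4, 0], [15.3, -8.0, 0.5], [18.3, -9.6, 1], [21.4, -11.2, 2], [24.4, -12.8, 3], [27.5, -14.4, 4], [30.5, -16.0, 4.5], [33.6, -17.6, 4.9], [36.6, -19.25, 4.9]], "rot": [[0, 0, -3], [0, 0, -5], [0, 0, -8], [0, 0, -11], [0, 0, -13], [0, 0, -16], [0, 0, -19], [0, 0, -21], [0, 0, -24], [0, 0, -27], [0, 0, -29], [0, 0, -31.7]], "jaw": [-0.14, -0.14, -0.14, -0.14, -0.14, -0.14, -0.14, -0.14, -0.14, -0.14, -0.14, -0.14]}}

```text
clock: 2.25
tcp_pos: [0.5648, 0.162, 0.3545]
ee_rot: [0.737, 0.676, -0.0, -0.001]
ft_force: [0.2, 0.3, -0.0]
opening: 0.04
```

Run:
```python
from h import *
import cv2
goto(-248,5,135)
for n in ("wrist","scene","top"):
    c=manip.camera(n); im=c["color"]
    if n=="scene": im=cv2.resize(im[130:360,230:450],None,fx=2.6,fy=2.6)
    if n=="top": im=cv2.resize(im[160:290,180:420],None,fx=3,fy=3)
    cv2.imwrite(f"pics/{n}1.png",im)
```

```text
clk 2.25 tcp [0.5648 0.162  0.3545] tip box mm [-249.9    4.3] tipz 168.5 F [ 0.2  0.3 -0. ] Fbox [-0.4  0.2] open 40.0
dp cm [-0.19  0.05  3.35] rot deg [-0.09 -0.01  0.07]
```

View pics/wrist1.png

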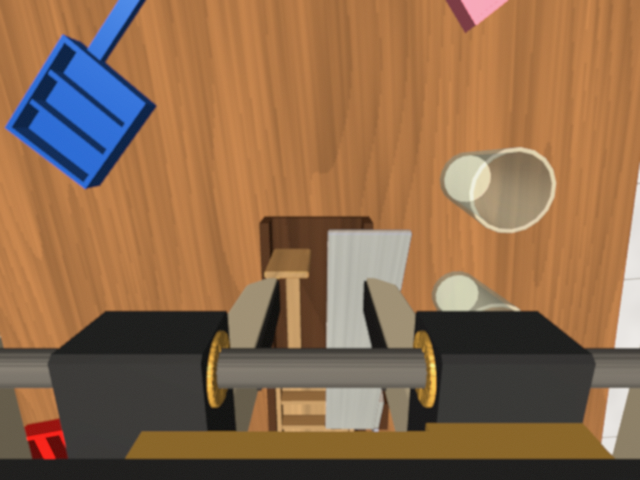

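View pics/scene1.png

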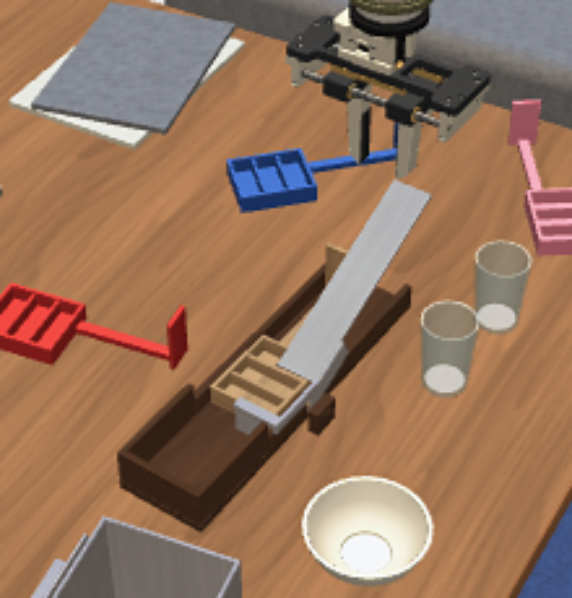

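Wrist view: tab top at (288,263), paddle end at (370,232), left finger in line with the tab and right finger over the paddle. I'll check the tab position with rays from this closer view.

Run:
```python
from h import *
c=manip.camera("wrist")
for n,u,v,z in (("tab rear L",274,250,.07),("tab rear R",311,250,.07),("tab front R",308,277,.03),("pad end l",328,230,.142),("pad end r",411,232,.142),("entry l",262,217,.03),("entry r",372,217,.03),("glass",512,190,.085)):
    p=ray(c,u,v,z); print(n,(RB.T@(p[:2]-O)*1000).round(1))
```

```text
tab rear L [-242.6  -31. ]
tab rear R [-242.7   -3.6]
tab front R [-206.    -7.4]
pad end l [-275.7    7.5]
pad end r [-274.8   51.8]
entry l [-259.2  -45.4]
entry r [-259.5   46.3]
glass [-289.8  131.7]
```

Run:
```python
from h import *
import cv2
c=manip.camera("wrist"); R,t=np.array(c["R"]),np.array(c["t"]); C=-R.T@t
print("cam box",RB.T@(C[:2]-O)*1000,C[2])
for n,b in dict(tr_top=(-225,-37,70),tr_top2=(-225,-3,70),tr_bot=(-225,-37,10),tf_top=(-219,-3,70)).items():
    print(n,proj(c,np.r_[O+RB@np.array(b[:2])/1000,b[2]/1000]).round(1))
for v in (250,275,277,280):
    p=ray(c,290,v,.07); print(v,(RB.T@(p[:2]-O)*1000).round(1))
cv2.imwrite("pics/w1c.png",cv2.resize(c["color"][190:310,220:440],None,fx=3.6,fy=3.6,interpolation=cv2.INTER_CUBIC))
```

```text
cam box [-321.48191004    4.05716734] 0.3347649373224529
tr_top [266.5 270.4]
tr_top2 [311.6 270.5]
tr_bot [275.8 247.8]
tf_top [311.6 277.9]
250 [-241.1  -18.9]
275 [-221.3  -19.4]
277 [-219.7  -19.4]
280 [-217.3  -19.4]
```

View pics/w1c.png

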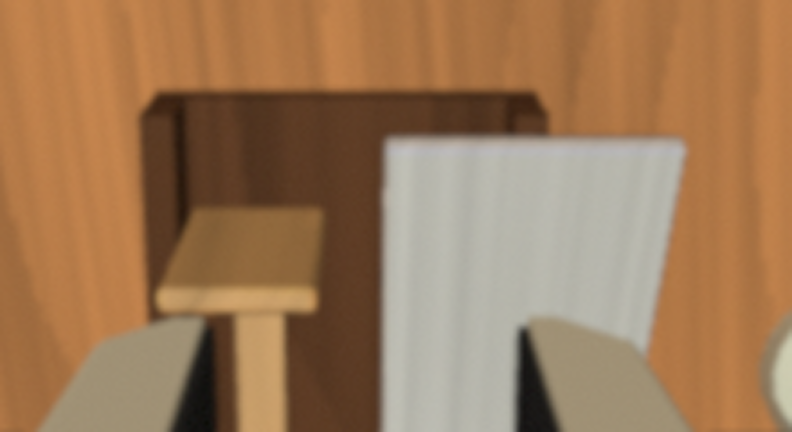

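The geometry agrees: the rear of the tab is at about -225 and the fingers are at -249. I'll press the paddle down.

>>> {"name": "send_rows", "arguments": {"dp": [[0, 0, 1.5], [0, 0, 3], [0, 0, 4.5], [0, 0, 6], [0, 0, 7.5], [0, 0, 9], [0, 0, 10.5], [0, 0, 11.5], [0, 0, 12.2], [0, 0, 12.4], [0, 0, 12.4]], "rot": [[0, 0, 0], [0, 0, 0], [0, 0, 0], [0, 0, 0], [0, 0, 0], [0, 0, 0], [0, 0, 0], [0, 0, 0], [0, 0, 0], [0, 0, 0], [0, 0, 0]], "jaw": [-0.14, -0.14, -0.14, -0.14, -0.14, -0.14, -0.14, -0.14, -0.14, -0.14, -0.14]}}

```text
clock: 3.42
tcp_pos: [0.565, 0.1596, 0.2314]
ee_rot: [0.737, 0.676, -0.001, -0.0]
ft_force: [-0.8, -1.2, 1.7]
opening: 0.0401
```

Run:
```python
from h import *
import cv2
goto(-236,5,44)
for n in ("wrist","scene","top"):
    c=manip.camera(n); im=c["color"]
    if n=="scene": im=cv2.resize(im[150:350,250:430],None,fx=3,fy=3)
    if n=="top": im=cv2.resize(im[160:290,180:420],None,fx=3,fy=3)
    cv2.imwrite(f"pics/{n}2.png",im)
```

```text
clk 3.42 tcp [0.565  0.1596 0.2314] tip box mm [-247.4    4.8] tipz 45.4 F [-0.8 -1.2  1.7] Fbox [ 1.2 -0.7] open 40.1
dp cm [-1.15  0.    0.14] rot deg [-0.06  0.03 -0.05]
```

View pics/scene2.png

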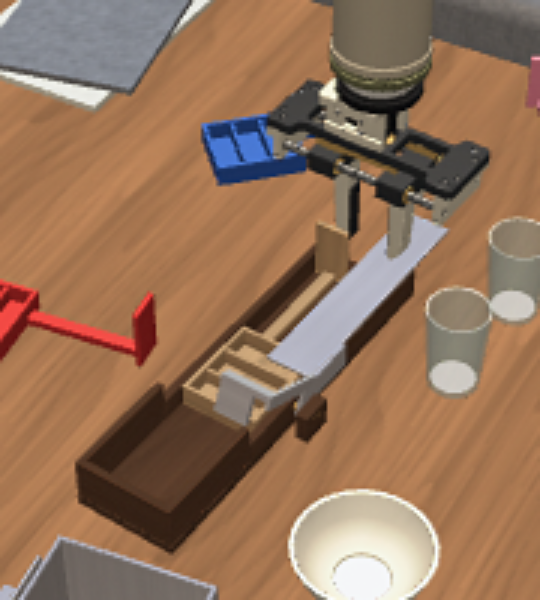

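View pics/wrist2.png

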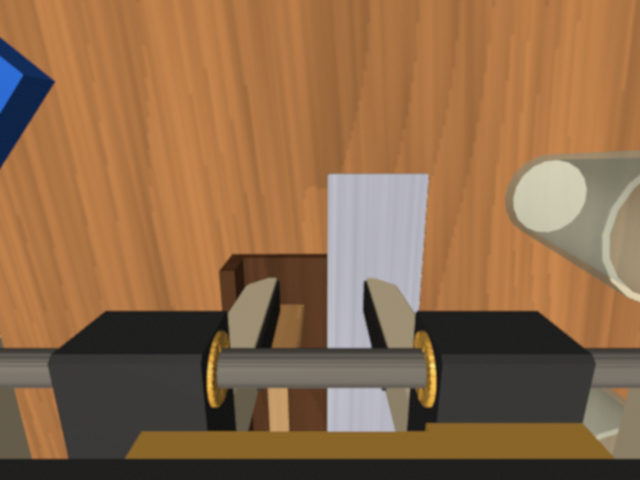

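The paddle is level and the gate is up, with about 1.7 N on the tool. Pushing now.

>>> {"name": "send_rows", "arguments": {"dp": [[-0.4, 0, 0.15], [-1, 0, 0.2], [-1.8, 0, 0.2], [-2.7, 0, 0.2], [-3.6, 0, 0.2], [-4.5, 0, 0.2], [-5.4, 0, 0.2], [-6.2, 0, 0.2], [-7, 0, 0.2], [-7.6, 0, 0.2], [-8, 0, 0.2], [-8, 0, 0.2]], "rot": [[0, 0, 0], [0, 0, 0], [0, 0, 0], [0, 0, 0], [0, 0, 0], [0, 0, 0], [0, 0, 0], [0, 0, 0], [0, 0, 0], [0, 0, 0], [0, 0, 0], [0, 0, 0]], "jaw": [-0.14, -0.14, -0.14, -0.14, -0.14, -0.14, -0.14, -0.14, -0.14, -0.14, -0.14, -0.14]}}

```text
clock: 4.57
tcp_pos: [0.5586, 0.0791, 0.231]
ee_rot: [0.738, 0.675, 0.001, 0.001]
ft_force: [0.6, 0.8, 2.4]
opening: 0.0399
```

Run:
```python
from h import *
import cv2
goto(-112,5,42.5)
for n in ("scene","top"):
    c=manip.camera(n); im=c["color"]
    if n=="scene": im=cv2.resize(im[170:350,250:430],None,fx=3.3,fy=3.3)
    if n=="top": im=cv2.resize(im[160:290,180:420],None,fx=3,fy=3)
    cv2.imwrite(f"pics/{n}3.png",im)
```

```text
clk 4.57 tcp [0.5586 0.0791 0.231 ] tip box mm [-166.8    5.9] tipz 45.0 F [0.6 0.8 2.4] Fbox [-0.9  0.5] open 39.9
dp cm [-5.47 -0.05  0.25] rot deg [ 0.09 -0.01 -0.08]
```

View pics/scene3.png

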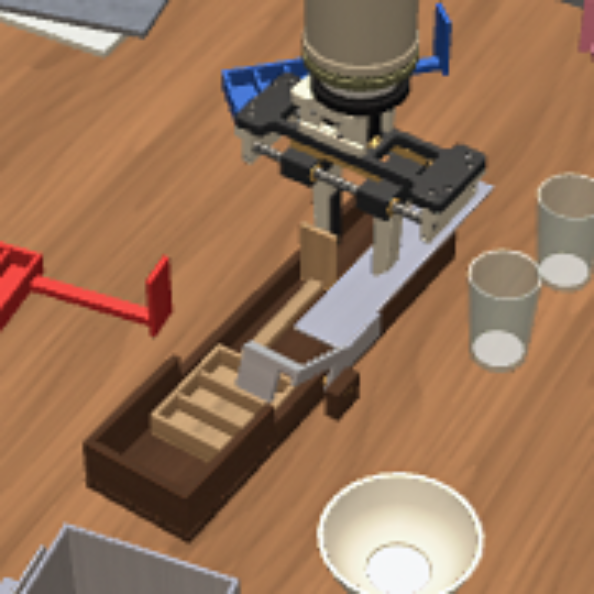

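The tray is passing under the raised blade, with the paddle still held. Pushing the rest, more slowly.

>>> {"name": "send_rows", "arguments": {"dp": [[-0.4, -0.05, 0.15], [-0.9, -0.05, 0.25], [-1.5, -0.05, 0.3], [-2.1, -0.05, 0.3], [-2.7, -0.05, 0.3], [-3.3, -0.05, 0.3], [-3.9, -0.05, 0.3], [-4.4, -0.05, 0.3], [-4.8, -0.05, 0.3], [-5.1, -0.05, 0.3], [-5.3, -0.05, 0.3], [-5.4, -0.05, 0.3]], "rot": [[0, 0, 0], [0, 0, 0], [0, 0, 0], [0, 0, 0], [0, 0, 0], [0, 0, 0], [0, 0, 0], [0, 0, 0], [0, 0, 0], [0, 0, 0], [0, 0, 0], [0, 0, 0]], "jaw": [-0.14, -0.14, -0.14, -0.14, -0.14, -0.14, -0.14, -0.14, -0.14, -0.14, -0.14, -0.14]}}

```text
clock: 5.67
tcp_pos: [0.5535, 0.0263, 0.2283]
ee_rot: [0.737, 0.676, 0.001, 0.0]
ft_force: [-0.0, 8.6, 6.7]
opening: 0.0402
```

Run:
```python
from h import *
import cv2
goto(-108,5,43)
for n in ("scene","top"):
    c=manip.camera(n); im=c["color"]
    if n=="scene": im=cv2.resize(im[190:340,260:410],None,fx=4,fy=4)
    if n=="top": im=cv2.resize(im[190:280,230:410],None,fx=4,fy=4)
    cv2.imwrite(f"pics/{n}4.png",im)
```

```text
clk 5.67 tcp [0.5535 0.0263 0.2283] tip box mm [-113.9    5.6] tipz 42.3 F [-0.   8.6  6.7] Fbox [-8.6 -0.8] open 40.2
dp cm [-0.56 -0.01 -0.07] rot deg [ 0.13 -0.07 -0.04]
```

View pics/scene4.png

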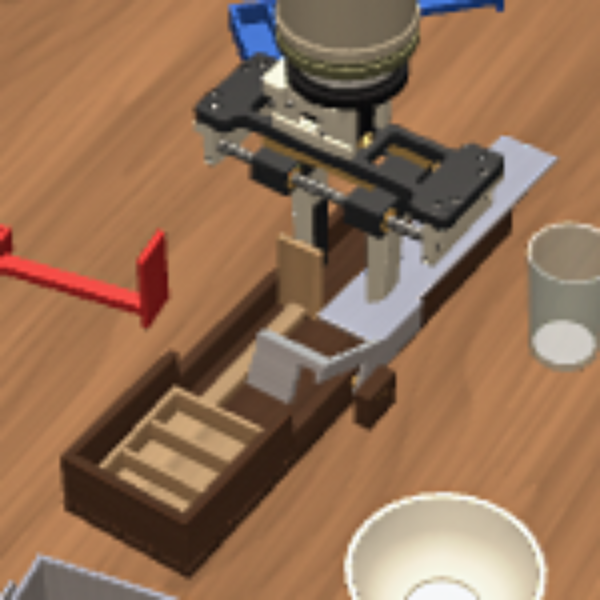

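View pics/top4.png

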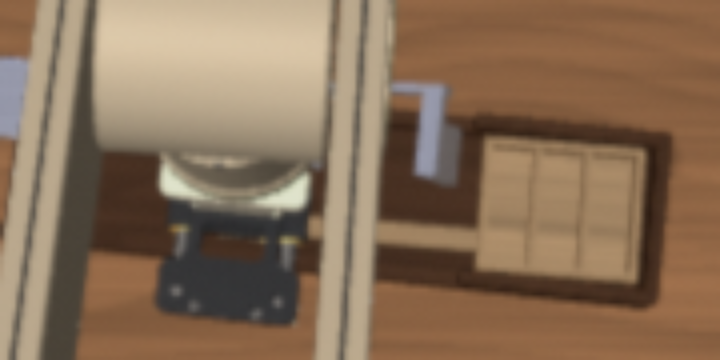

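Reaction is 8.6 N, so it's probably touching the wall. A gentle extra push will show whether it stalls.

>>> {"name": "send_rows", "arguments": {"dp": [[-0.1, 0, 0], [-0.2, 0, 0], [-0.3, 0, 0], [-0.3, 0, 0]], "rot": [[0, 0, 0], [0, 0, 0], [0, 0, 0], [0, 0, 0]], "jaw": [-0.14, -0.14, -0.14, -0.14]}}

```text
clock: 6.1
tcp_pos: [0.5534, 0.0239, 0.2288]
ee_rot: [0.737, 0.676, 0.002, 0.0]
ft_force: [-1.2, 7.8, 7.3]
opening: 0.0402
```

Run:
```python
from h import *
import cv2
goto(-120,5,43)
c=manip.camera("top"); cv2.imwrite("pics/top5.png",cv2.resize(c["color"][205:275,330:410],None,fx=7,fy=7,interpolation=cv2.INTER_CUBIC))
```

```text
clk 6.1 tcp [0.5534 0.0239 0.2288] tip box mm [-111.8    5.8] tipz 42.8 F [-1.2  7.8  7.3] Fbox [-7.6 -1.9] open 40.2
dp cm [ 0.87 -0.02 -0.02] rot deg [ 0.16 -0.15 -0.01]
```

View pics/top5.png

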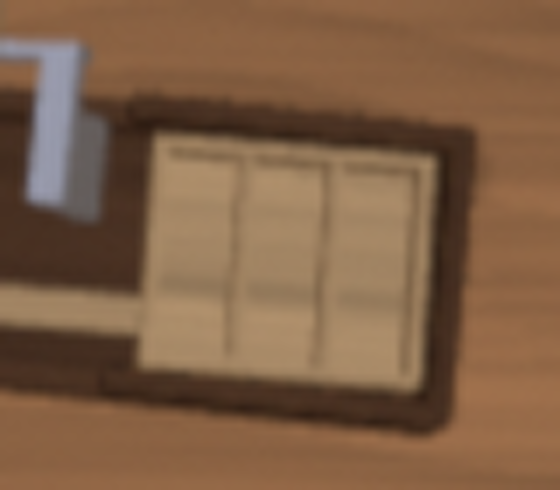

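It moved another 2 mm at a steady 8 N, so that force is friction and the tray isn't stalled yet. Continuing.

>>> {"name": "send_rows", "arguments": {"dp": [[-0.1, 0, 0], [-0.2, 0, 0], [-0.3, 0, 0], [-0.4, 0, 0], [-0.5, 0, 0], [-0.5, 0, 0]], "rot": [[0, 0, 0], [0, 0, 0], [0, 0, 0], [0, 0, 0], [0, 0, 0], [0, 0, 0]], "jaw": [-0.14, -0.14, -0.14, -0.14, -0.14, -0.14]}}

```text
clock: 6.65
tcp_pos: [0.5533, 0.0217, 0.2296]
ee_rot: [0.737, 0.676, 0.004, -0.002]
ft_force: [-0.3, 20.3, 9.4]
opening: 0.0397
```

Run:
```python
from h import *
import cv2
goto(-120,5,43)
c=manip.camera("top"); cv2.imwrite("pics/top6.png",cv2.resize(c["color"][205:275,330:410],None,fx=7,fy=7,interpolation=cv2.INTER_CUBIC))
```

```text
clk 6.65 tcp [0.5533 0.0217 0.2296] tip box mm [-110.7    5.9] tipz 43.6 F [-0.3 20.3  9.4] Fbox [-20.2  -2.1] open 39.7
dp cm [ 1.1  -0.03  0.07] rot deg [ 0.21 -0.5   0.03]
```

View pics/top6.png

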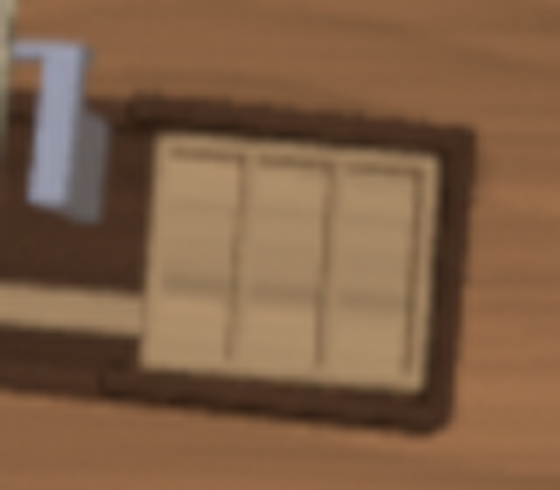

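It has stalled: 20 N for a 5 mm command, with the tip at -110.7 against the expected home at about -110. I'll back off about 7 mm while still holding the paddle, then check before letting it up.

>>> {"name": "send_rows", "arguments": {"dp": [[0.3, 0, 0.05], [0.6, 0, 0.05], [0.8, 0, 0.05], [0.8, 0, 0.05]], "rot": [[0, 0, 0], [0, 0, 0], [0, 0, 0], [0, 0, 0]], "jaw": [-0.14, -0.14, -0.14, -0.14]}}

```text
clock: 7.03
tcp_pos: [0.5539, 0.0294, 0.229]
ee_rot: [0.737, 0.676, 0.004, -0.001]
ft_force: [-0.5, -1.1, 3.6]
opening: 0.0403
```

Run:
```python
from h import *
import cv2
goto(-120,5,150)
c=manip.camera("top"); cv2.imwrite("pics/top7.png",cv2.resize(c["color"][205:275,330:410],None,fx=7,fy=7,interpolation=cv2.INTER_CUBIC))
c=manip.camera("scene"); cv2.imwrite("pics/scene7.png",cv2.resize(c["color"][200:340,260:400],None,fx=4,fy=4,interpolation=cv2.INTER_CUBIC))
```

```text
clk 7.03 tcp [0.5539 0.0294 0.229 ] tip box mm [-118.3    5.8] tipz 43.0 F [-0.5 -1.1  3.6] Fbox [ 1.2 -0.4] open 40.3
dp cm [  0.4    0.02 -10.7 ] rot deg [ 0.19 -0.44  0.03]
```

View pics/top7.png

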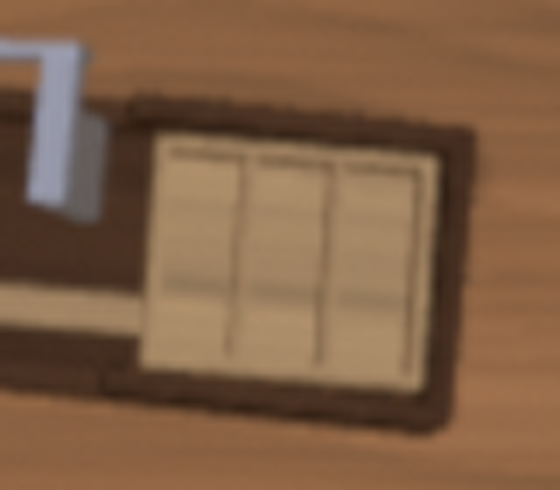

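View pics/scene7.png

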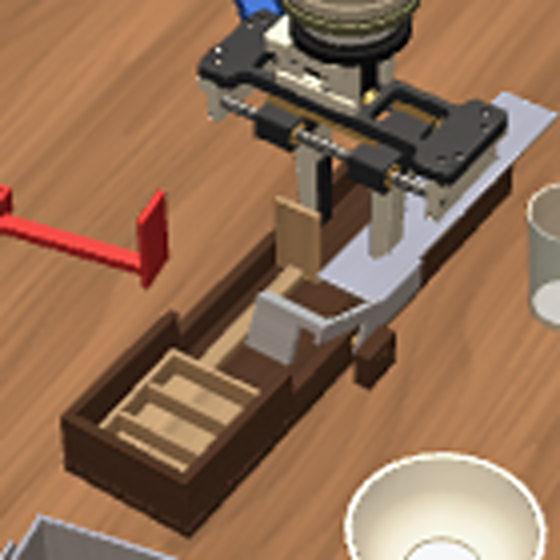

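Tray is home and hasn't sprung back, and its front is parallel to the wall. Letting the paddle up smoothly.

>>> {"name": "send_rows", "arguments": {"dp": [[0, 0, -0.4], [0, 0, -0.9], [0, 0, -1.5], [0, 0, -2.1], [0, 0, -2.7], [0, 0, -3.4], [0, 0, -4.4], [0, 0, -6], [0, 0, -8], [0, 0, -11], [0, 0, -14], [0, 0, -16]], "rot": [[0, 0, 0], [0, 0, 0], [0, 0, 0], [0, 0, 0], [0, 0, 0], [0, 0, 0], [0, 0, 0], [0, 0, 0], [0, 0, 0], [0, 0, 0], [0, 0, 0], [0, 0, 0]], "jaw": [-0.14, -0.14, -0.14, -0.14, -0.14, -0.14, -0.14, -0.14, -0.14, -0.14, -0.14, -0.14]}}

```text
clock: 8.13
tcp_pos: [0.5534, 0.0284, 0.3929]
ee_rot: [0.737, 0.676, 0.005, -0.001]
ft_force: [0.5, -0.7, 0.7]
opening: 0.0398
```

Run:
```python
from h import *
import cv2
st()
c=manip.camera("top"); cv2.imwrite("pics/top8.png",cv2.resize(c["color"][90:290,180:540],None,fx=2.2,fy=2.2,interpolation=cv2.INTER_CUBIC))
cv2.imwrite("pics/top8b.png",cv2.resize(c["color"][205:275,330:410],None,fx=7,fy=7,interpolation=cv2.INTER_CUBIC))
c=manip.camera("scene"); cv2.imwrite("pics/scene8.png",cv2.resize(c["color"][180:340,260:420],None,fx=3.7,fy=3.7,interpolation=cv2.INTER_CUBIC))
```

```text
clk 8.13 tcp [0.5534 0.0284 0.3929] tip box mm [-117.3    6. ] tipz 206.9 F [ 0.5 -0.7  0.7] Fbox [0.7 0.6] open 39.8
```

View pics/scene8.png

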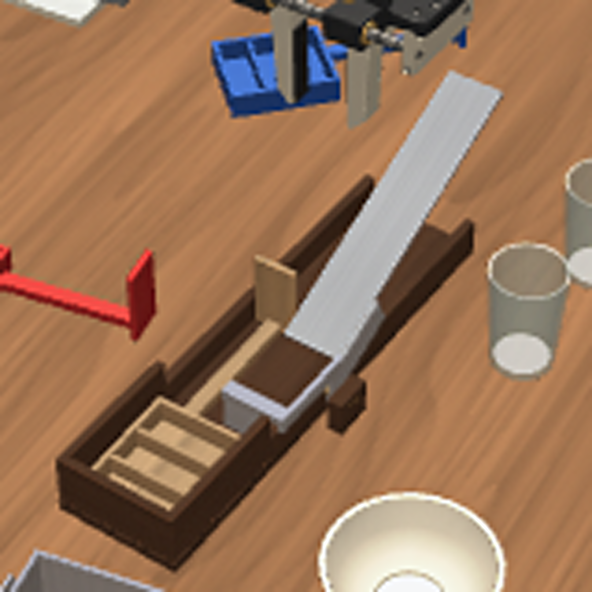

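View pics/top8b.png

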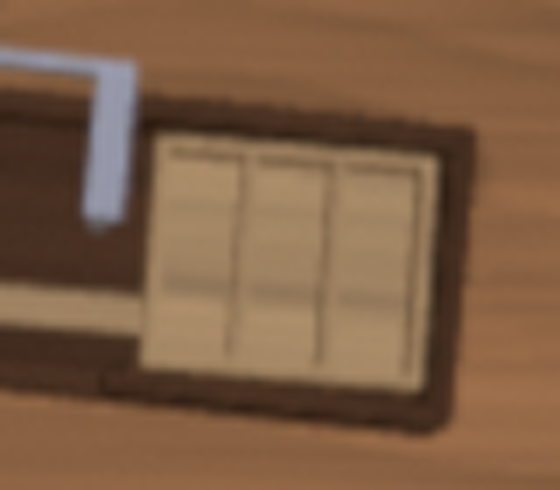

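Gate is shut behind the tray. One numeric check of the home position and the bystanders, then I'll hand in.

Run:
```python
from h import *
import cv2
c=manip.camera("top"); im=c["color"]; o=cv2.imread("pics/top0.png")
T=lambda x,y,z:(RB.T@(ray(c,330+(x+.5)/7-.5,205+(y+.5)/7-.5,z)[:2]-O)*1000).round(1)
print("tray front L,R",T(441,152,.03),T(423,390,.03),"back L,R",T(157,130,.03),T(139,368,.03),"outer wall L,R",T(474,128,.05),T(448,430,.05))
d=cv2.absdiff(im,o).max(2)
for n,(u0,u1,v0,v1) in dict(bowl=(345,405,130,190),bin=(440,530,152,235),g0=(205,237,148,183),g1=(256,286,152,188)).items(): print(n,(d[v0:v1,u0:u1]>25).sum())
```

```text
tray front L,R [108.6  42.1] [109.9 -35.1] back L,R [16.9 39.4] [ 18.8 -37.9] outer wall L,R [115.7  47.8] [116.2 -48.7]
bowl 0
bin 0
g0 481
g1 914
```

View pics/top8.png

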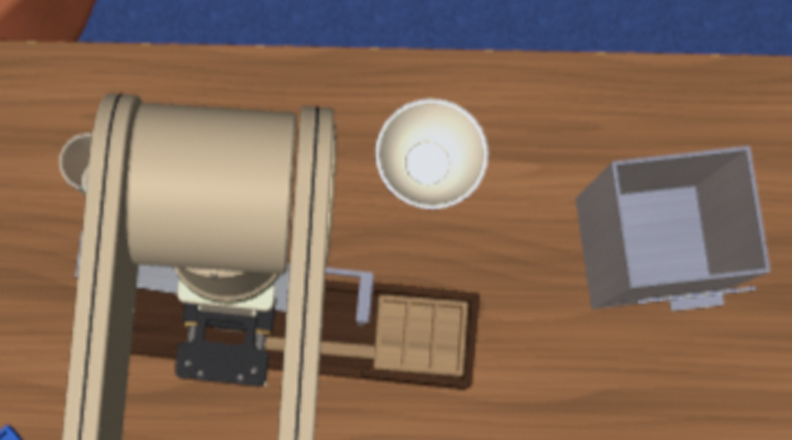

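```bash
python3 -c "
from cell import manip
print(manip.close_job())"
```

```text
the job is handed in; nothing more can be done
None
```

The tray is home against the end wall and the gate has dropped shut behind it. I handed the job in at about 8 s of the 45 s allowed.

- **How it was done:** With the jaws about 40 mm open, one fingertip held the paddle level. The other fingertip pushed the tab along the chute until the tray stopped. I backed off about 8 mm with the paddle still held, then raised the hand so the gate closed.
- **Home position:** The last push stalled at about 20 N. The top view puts the body from about box x 17–19 to 108.6–110 mm, against a nominal 18 to 108. That agrees within the 2–3 mm calibration. I had first taken an 8 N reading as wall contact, but the tray was still sliding, so I pushed on until it stalled.
- **Gate and robot:** The pictures show the blade down behind the tray body, and the hand was clear with about 1 N on the tool, close to zero.
- **Bystanders:** Bowl and bin regions are unchanged in the top view. The arm hid the glasses there, so their pixel check showed differences. One glass is fully visible and upright in the last scene view, and only the lower part of the other is in the crop. The hand never came near either of them.

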